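# Sort the precious pieces at the jeweller's bench

## Robot

A 6-joint arm with a two-finger parallel gripper is mounted at the origin on the work surface. World frame = base frame: x ahead of the robot, y to its left, z up, the work surface at z = 0. Lengths are in m, angles in degrees, forces in N, time in s.
With the tool pointing down it reaches from about 0.3 to 0.75 m from the base axis. Payload 8.5 kg.
Tool frame: the origin (TCP) lies midway between the tips of the shut fingers; the grasp point (between the pads) lies 19 mm behind it; z points along the fingers, y is the line along which they close (so a half turn about z gives the same grasp; the last joint's range is limited). The gripper opens to 85 mm and grips with 20 to 120 N. Pads are 22 mm wide; open, the fingers measure 114 mm over their backs; the gripper's body (76 mm by 85 mm) begins 54 mm behind the grasp point. The pads swing forward as they close: fully open they stand 13 mm farther back than shut.
Start: joints at [54.185, 21.807, 74.336, -0, 83.858, -12.336], TCP at [0.219, 0.504, 0.231] pointing down, gripper open.
Joint ranges: [-178.18, 178.18], [-50.72, 133.34], [12.68, 142.11], [-81.47, 261.47], [9.98, 163.14], [-165.26, 165.26]. Speed limits (degrees/s): [136.94, 136.94, 180, 180, 180, 180].

## Interface

Orientations are given as a 3x3 rotation matrix whose columns are the frame's x, y, z axes.
In Python, from rig import env, get_image, close_job gives the robot as it stands.
- The arm moves only by the tool step_arm, never from a script. Its argument "targets" is a list of rows, each a list of 2 entries, a list of its own where there are three numbers: the shift along the tool's x, y, z as a fraction of full scale, then the turn, a rotation vector about the tool's x, y, z as a fraction of full scale. In form: [[[x, y, z], [wx, wy, wz]], ...]. A call has 1 to 10 rows; each row is the pose to reach, as a shift and turn from the pose commanded when the call began, along the tool's axes at that moment; what a row does not reach only later rows make up. Full scale, the value 1, is 0.3 m for a shift and 45 degrees for a turn. A row lasts 1/12 s, in which the tool goes at most 41.7 mm and 7.16 degrees, less where a joint would pass 70% of its speed; a pose out of reach is approached as far as the arm can. A call with a number of a shift or a turn outside -1 to 1 is refused whole. A call with a gripper value outside its range is refused whole. "jaw" is the finger opening in mm, from 0 to 85.4, set as the call begins (left out, the last holds). The fingers move at their own pace and stop on an object; "grip_force" is the grip in N (left out, the last holds). Time passes only in rows, so rows that repeat a pose let the fingers close. It gives the time, the measured TCP pose, the force, the opening and the grip force at its end, in the units of the state.
- env.observe(): the state, without advancing time (a new reading comes with each control period).
- get_image(name): name is "side" or "top"; returns a dict with "img" (400x640x3 uint8, red, green, blue), "z_map" (400x640 float32, m along the optical axis (not along the pixel's ray), 0 where there is no reading), "intrinsics" (3x3 intrinsics, pixels), "rvec" (rotation vector, rad) and "tvec" (3), from world to camera coordinates, as OpenCV has them. Camera axes: x right, y down, z forward; pixel columns grow to the right and rows downward; lengths in m; the calibration is good to about 2 mm. A picture is of the moment at which its call begins.
- close_job(): hands the job in; it is judged then, once.
The state is a dict: "time_s": time; "q": joint angles; "qvel": joint speeds; "joint_efforts": joint torques, N m; "position": TCP position; "tool_rot": TCP orientation; "ft_force": force on the tool from outside, world axes, zero at the start; "wrist_torque": the same for the moment, N m; "grip_width": finger opening in m; "gripper_force": force on a finger pad.
Only numpy, scipy, OpenCV 4.12 (cv2) and the standard library are available. Lean on these libraries where they do the work, as an engineer would, in place of code of your own. Each camera call takes 0.05 s, during which the arm holds its last target. There are 200 camera calls.

## Task

Sort the pieces on the blue mat into their trays: both gold pieces into the wooden tray, both silver pieces into the black tray, and the red garnet into the white tray. Set each one down gently, never dropping it, so that it ends lying flat on the tray's floor the same way up as now, with nothing stacked or leaning. Leave the loupe and the tweezers where they are.

Things in the scene. Friction and masses are not known exactly. Their poses are not given: they have to be found in the camera images.
- gold_bar: yellow gold bar ingot 46 x 18 x 14 mm (x, y, z), lying flat; origin at the centre of its underside, its x axis along the bar, z up; 0.16 kg. All five pieces start apart on a thin blue cloth-covered mat, fixed, 2 mm thick, between the robot and the trays, so their undersides start at z = 0.002
- gold_ring: yellow gold wide plain ring band, a short tube lying with its bore upright: 32 mm outside, 23 mm inside diameter, 16 mm high; origin at the centre of its underside, z up along the bore; 0.08 kg
- silver_bar: white silver bar ingot 46 x 18 x 14 mm (x, y, z), lying flat; origin at the centre of its underside, its x axis along the bar, z up; 0.11 kg
- silver_ring: white silver wide plain ring band, a short tube lying with its bore upright: 32 mm outside, 23 mm inside diameter, 16 mm high; origin at the centre of its underside, z up along the bore; 0.055 kg
- garnet: dark red round garnet cabochon, 28 mm diameter, upright side 11 mm high, domed above to 18.5 mm, lying dome up; origin at the centre of its flat underside, z up; 0.03 kg
- wood_tray: pale wooden open tray, fixed to the bench: outside 110 x 150 x 30 mm (x, y, z), walls and floor 4 mm thick, so 102 x 142 mm inside and 26 mm deep; small blank paper labels on its long sides; origin at the centre of its underside on the bench (z = 0), y along its long side, z up
- black_tray: black plastic open tray, fixed to the bench: outside 110 x 150 x 30 mm (x, y, z), walls and floor 4 mm thick, so 102 x 142 mm inside and 26 mm deep; small blank paper labels on its long sides; origin at the centre of its underside on the bench (z = 0), y along its long side, z up
- white_tray: white plastic open tray, fixed to the bench: outside 110 x 150 x 30 mm (x, y, z), walls and floor 4 mm thick, so 102 x 142 mm inside and 26 mm deep; small blank paper labels on its long sides; origin at the centre of its underside on the bench (z = 0), y along its long side, z up
- loupe: bystander: black eye loupe standing upright, 32 mm diameter, 36 mm tall, loose; origin at the centre of its underside
- tweezers: bystander: steel tweezers lying flat on the bench, about 145 mm long, 9 mm wide, 6 mm high, loose; origin on the underside near mid-length, x towards the points
Mind the look-alikes: they are no part of the job. What is shaped like the silver_ring but green, purple or turquoise is not meant.

How it is judged (in metres and radians):
At the end, for the whole second after the job is handed in: Both gold pieces in the wooden tray, both silver in the black, the garnet in the white: each origin within 48 mm (tray x) and 66 mm (tray y) of the tray's centre, under 10 mm above the tray's underside (inner floor at 4 mm), tilted under 0.2 rad, released, at rest (x of gold_bar in the frame of wood_tray between -0.048 and 0.048 m and y of gold_bar in the frame of wood_tray between -0.066 and 0.066 m and z of each of gold_bar, gold_ring in the frame of wood_tray below 0.01 m and angle between each of gold_bar, gold_ring, silver_bar, silver_ring, garnet's own z axis and vertical below 0.2 rad and linear speed of each of gold_bar, gold_ring, silver_bar, silver_ring, garnet below 0.02 m/s and contact force between the fingers and gold_bar below 0.05 N and x of gold_ring in the frame of wood_tray between -0.048 and 0.048 m and y of gold_ring in the frame of wood_tray between -0.066 and 0.066 m and contact force between the fingers and gold_ring below 0.05 N and x of silver_bar in the frame of black_tray between -0.048 and 0.048 m and y of silver_bar in the frame of black_tray between -0.066 and 0.066 m and z of each of silver_bar, silver_ring in the frame of black_tray below 0.01 m and contact force between the fingers and silver_bar below 0.05 N and x of silver_ring in the frame of black_tray between -0.048 and 0.048 m and y of silver_ring in the frame of black_tray between -0.066 and 0.066 m and contact force between the fingers and silver_ring below 0.05 N and x of garnet in the frame of white_tray between -0.048 and 0.048 m and y of garnet in the frame of white_tray between -0.066 and 0.066 m and z of garnet in the frame of white_tray below 0.01 m and contact force between the fingers and garnet below 0.05 N); the robot touches nothing.
It fails at once if a piece is dropped or thrown: it moves faster than 0.7 m/s (a fall of about 25 mm) with no finger touching it ((linear speed of gold_bar above 0.7 m/s and contact force between the fingers and gold_bar below 0.02 N) or (linear speed of gold_ring above 0.7 m/s and contact force between the fingers and gold_ring below 0.02 N) or (linear speed of silver_bar above 0.7 m/s and contact force between the fingers and silver_bar below 0.02 N) or (linear speed of silver_ring above 0.7 m/s and contact force between the fingers and silver_ring below 0.02 N) or (linear speed of garnet above 0.7 m/s and contact force between the fingers and garnet below 0.02 N)).
It fails at once if the loupe or the tweezers are moved by more than 20 mm (distance of any of loupe, tweezers from where it was at the start of the episode above 0.02 m).
It also fails if it takes over 96 s, if anything falls off the work surface, if the arm or the gripper's body presses on something with over 40 N, if the wrist force passes 120 N, or if a joint passes its speed limit or range.

## Working session

There is one attempt and no reset: what is moved stays moved. The work goes in short steps, Python scripts to look and compute and a tool call to move; the robot and the scene stay as the last step left them, time stands still between calls to the robot, and variables do not carry over. Pictures are saved under pics/ and viewed, at most 14 in all, crops included, and the job is handed in when it is done.

Besides the shell and the picture viewer there is one more tool, called by a JSON object that holds its "fn" and its "kwargs". step_arm: Moves the arm, as the interface text tells. Its arguments: {"type":"object","properties":{"targets":{"type":"array","items":{"type":"array"}},"jaw":{"type":"number"},"grip_force":{"type":"number"}},"required":["targets"]}

```bash
mkdir -p pics
cat > h.py <<'E'
import numpy as np, cv2
from rig import env, get_image, close_job
def ray(im,uv,z):
    R,_=cv2.Rodrigues(np.array(im['rvec'],float)); t=np.array(im['tvec'],float).ravel()
    d=R.T@np.linalg.inv(im['intrinsics'])@np.array([uv[0],uv[1],1.]); c=-R.T@t
    return c+d*(z-c[2])/d[2]
E
python3 - <<'E'
from h import *
print(env.observe())
for n in('top','side'):
    im=get_image(n); cv2.imwrite(f'pics/{n}0.png',im['img'][...,::-1]); np.save(f'{n}0.npy',im,allow_pickle=True)
    R,_=cv2.Rodrigues(np.array(im['rvec'])); print(n,im['intrinsics'],-R.T@np.ravel(im['tvec']))
E
```

```text
{'time_s': 0.0, 'q': array([ 5.41859810e+01,  2.18420154e+01,  7.43875210e+01, -1.19128168e-03,
        8.38604835e+01, -1.23349252e+01]), 'qvel': array([ 0.01299192,  0.07323501,  0.0461128 ,  0.08101366, -0.07357614,
       -0.01364655]), 'joint_efforts': array([ 5.13769410e-04, -4.48471355e+01, -2.31280929e+01, -1.46808106e-04,
        4.80116112e-03, -2.21307772e-06]), 'position': array([0.2189351 , 0.50419653, 0.2306859 ]), 'tool_rot': array([[-9.17206260e-01,  3.98411675e-01, -9.02601048e-04],
       [ 3.98412572e-01,  9.17205412e-01, -1.28617025e-03],
       [ 3.15445321e-04, -1.53929101e-03, -9.99998766e-01]]), 'ft_force': array([ 0.05391217,  1.03285466, -0.82162248]), 'wrist_torque': array([0.02928272, 0.01141188, 0.04408793]), 'gripper_force': 0.0, 'grip_width': 0.08537799012461993}
top [[501.14162646   0.         319.38815006]
 [  0.         501.14162646 204.29960721]
 [  0.           0.           1.        ]] [0.27560322 0.00227001 1.40259133]
side [[516.43666244   0.         321.81547188]
 [  0.         516.43666244 202.08408781]
 [  0.           0.           1.        ]] [ 0.06954645 -0.85425478  0.72910441]
```

View pics/top0.png

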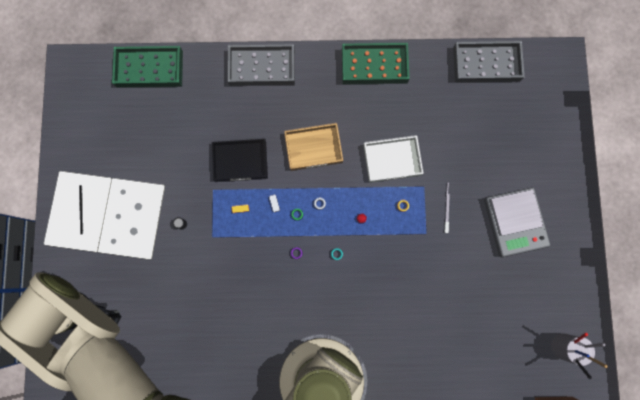

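View pics/side0.png

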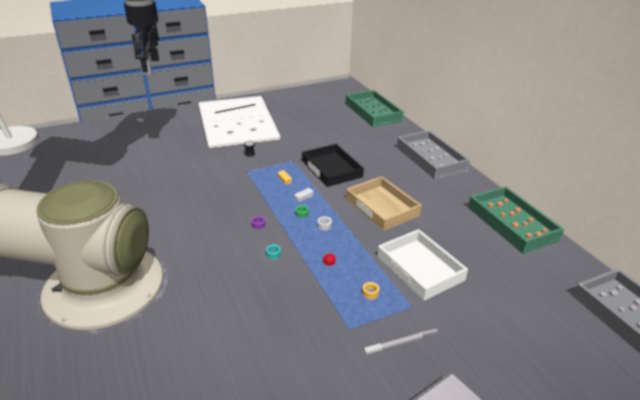

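Top view: the gold bar is at (240,209), silver bar (274,203), silver ring (320,203), garnet (362,218) and gold ring (404,205). Trays: black (240,160), wooden (313,147), white (393,159). The loupe is at (179,223) and the tweezers at (447,208).

Look-alikes: for the silver_ring, candidates are white (320,203), green (297,214), purple (295,253) and turquoise (337,254). I choose (320,203). For the gold_ring, the only yellow one is (404,205).

```bash
cat > seg.py <<'E'
from h import *
def blobs(im,heights,side=False):
    hsv=cv2.cvtColor(im['img'],cv2.COLOR_RGB2HSV)
    H,S,V=[hsv[...,i].astype(int) for i in range(3)]
    gold=(H>12)&(H<32)&(S>110)&(V>110); silver=(S<70)&(V>140); red=((H<8)|(H>172))&(S>120)&(V>60)
    out=[]
    for nm,m in(('gold',gold),('silver',silver),('red',red)):
        n,l,st,c=cv2.connectedComponentsWithStats(m.astype(np.uint8),connectivity=8)
        for i in range(1,n):
            if not 12<st[i,4]<600: continue
            P=ray(im,c[i],.01)
            if not(.2<P[0]<.42 and -.32<P[1]<.32): continue
            cn,_=cv2.findContours((l==i).astype(np.uint8),cv2.RETR_EXTERNAL,cv2.CHAIN_APPROX_NONE)
            w=np.array([ray(im,p,.014)[:2]*1000 for p in cn[0][:,0]],np.float32)
            r=cv2.minAreaRect(w); h=r
            print(nm,c[i].round(1),st[i,4],'centroid z.016',ray(im,c[i],.016).round(4),'rect',np.round(r[0],1),np.round(r[1],1),round(r[2],1))
E
python3 - <<'E'
from seg import *
for n in('top','side'):
    im=np.load(f'{n}0.npy',allow_pickle=True).item(); print(n); blobs(im,0)
im=np.load('top0.npy',allow_pickle=True).item()
# trays: rim by hand-free masks
g=im['img']; hsv=cv2.cvtColor(g,cv2.COLOR_RGB2HSV).astype(int); H,S,V=hsv[...,0],hsv[...,1],hsv[...,2]
for nm,m,(x0,x1,y0,y1) in(('black',V<48,(205,275,132,187)),('wood',(S>60)&(H<30)&(V>80),(275,350,117,178)),('white',(S<60)&(V>130),(355,432,128,187))):
    k=np.zeros(V.shape,np.uint8); k[y0:y1,x0:x1]=m[y0:y1,x0:x1]
    n,l,st,c=cv2.connectedComponentsWithStats(k); i=1+st[1:,4].argmax()
    cn,_=cv2.findContours((l==i).astype(np.uint8),0,1)
    w=np.array([ray(im,p,.03)[:2]*1000 for p in max(cn,key=len)[:,0]],np.float32); r=cv2.minAreaRect(w)
    print(nm,st[i],np.round(r[0],1),np.round(r[1],1),round(r[2],1))
a=cv2.resize(g[120:265,205:435],None,fx=3.4,fy=3.4,interpolation=cv2.INTER_CUBIC); cv2.imwrite('pics/crop.png',a[...,::-1])
E
```

```text
top
side
black [ 212  139   55   43 2069] [605.9 219. ] [112.9 151.2] 2.8
wood [ 284  123   59   47 2152] [642.8  10.5] [115.2 153.5] 7.9
white [ 364  135   60   46 2122] [ 604.5 -214.4] [115.3 153.9] 6.9
```

View pics/crop.png

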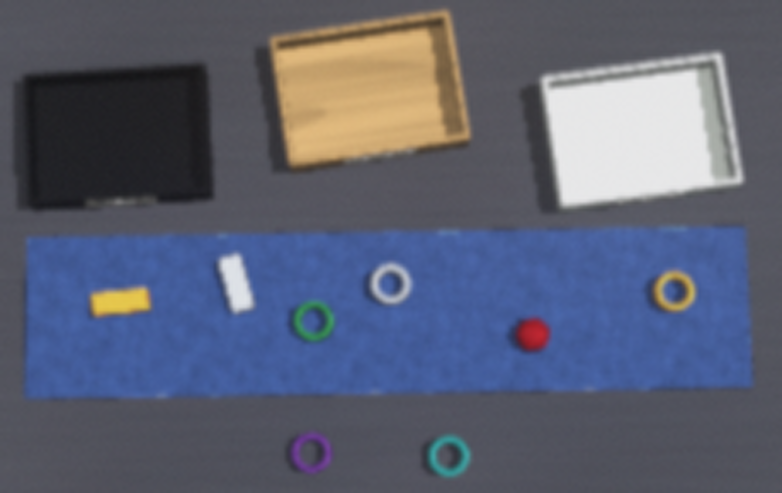

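The crop confirms the choice: the silver ring is the white one (crop 390,284), and green, purple and turquoise are decoys. My x filter was too tight, so I'll rerun it wider.

```bash
sed -i 's/.2<P\[0\]<.42/.35<P[0]<.56/' seg.py
python3 - <<'E'
from seg import *
for n in('top','side'):
    im=np.load(f'{n}0.npy',allow_pickle=True).item(); print(n); blobs(im,0)
s=env.observe(); print(s['time_s'],s['position'])
E
```

```text
top
gold [402.9 205.7] 38 centroid z.016 [ 0.4702 -0.2381  0.016 ] rect [ 471.1 -238.6] [28.3 25.5] 89.0
gold [240.  208.4] 100 centroid z.016 [0.4701 0.2173 0.016 ] rect [470.4 217.7] [16.9 45.4] 4.8
silver [274. 203.] 125 centroid z.016 [0.4839 0.1222 0.016 ] rect [484.6 122.6] [47.6 20.7] 15.4
silver [319.5 202.9] 72 centroid z.016 [ 0.4819 -0.005   0.016 ] rect [482.  -5.] [31.6 30.2] 25.8
red [361.3 217.8] 52 centroid z.016 [ 0.438  -0.1207  0.016 ] rect [ 438.5 -120.7] [19.7 21.9] 43.8
side
gold [284.4 176.9] 87 centroid z.016 [0.4683 0.2081 0.016 ] rect [469.4 211.8] [20.3 55.9] 5.8
gold [370.2 290.2] 167 centroid z.016 [ 0.4695 -0.242   0.016 ] rect [ 470.1 -240.3] [41.5 27.4] 60.1
silver [314.2 168.9] 35 centroid z.016 [0.5553 0.2139 0.016 ] rect [557.  217.7] [ 8.8 56.2] 0.5
silver [285.3 176.6] 56 centroid z.016 [0.4711 0.2088 0.016 ] rect [470.5 212.7] [32.2 74.6] 3.1
silver [303.5 194.1] 189 centroid z.016 [0.4822 0.1155 0.016 ] rect [484.2 118.3] [60.  39.2] 14.4
silver [324.3 222.6] 189 centroid z.016 [ 0.48   -0.0099  0.016 ] rect [481.2  -8.7] [52.8 34.6] 66.2
silver [380.1 267. ] 37 centroid z.016 [ 0.5208 -0.1918  0.016 ] rect [ 522.1 -187.4] [120.4   1.8] 90.0
silver [371.6 289.7] 73 centroid z.016 [ 0.4728 -0.2419  0.016 ] rect [ 472.4 -241.4] [51.8 35.5] 66.0
silver [370.2 290.1] 18 centroid z.016 [ 0.4697 -0.2416  0.016 ] rect [ 470.6 -239.6] [ 5.5 11.7] 66.0
red [329.1 259.1] 99 centroid z.016 [ 0.4358 -0.1275  0.016 ] rect [ 436.9 -125. ] [31.7 21. ] 64.9
0.1 [0.21895822 0.50423573 0.23077074]
```

```bash
cat > go.py <<'E'
# go.py x y z az : shift and turn fractions from here to the goal (tool down, tool y at world azimuth az)
import sys
from h import *
from scipy.spatial.transform import Rotation as Ro
x,y,z,az=map(float,sys.argv[1:5]); s=env.observe(); R=s['tool_rot']; p=s['position']
a=np.radians(az); Y=np.array([np.cos(a),np.sin(a),0]); Z=np.array([0,0,-1.]); G=np.c_[np.cross(Y,Z),Y,Z]
d=R.T@(np.array([x,y,z])-p)
print('t',round(s['time_s'],2),'p',p.round(4),'az',round(np.degrees(np.arctan2(R[1,1],R[0,1])),1),'w',round(s['grip_width'],4),'pad',round(s['gripper_force'],1),'F',s['ft_force'].round(1),'q6',s['q'][5].round(0))
print('shift',(d/.3).round(3),'turn',(Ro.from_matrix(R.T@G).as_rotvec()/np.pi*4).round(3))
E
python3 go.py .470 .217 .10 4.8
```

```text
t 0.1 p [0.219  0.5042 0.2308] az 66.5 w 0.0855 pad 0.0 F [ 0.4  0.1 -0.1] q6 -12.0
shift [-1.149 -0.544  0.436] turn [-2.000e-03  1.000e-03  1.372e+00]
```

{"fn": "step_arm", "kwargs": {"targets": [[[-0.06,-0.03,0.02],[0,0,0.1]],[[-0.16,-0.08,0.04],[0,0,0.2]],[[-0.27,-0.13,0.07],[0,0,0.32]],[[-0.39,-0.18,0.1],[0,0,0.45]],[[-0.5,-0.23,0.14],[0,0,0.58]],[[-0.61,-0.28,0.17],[0,0,0.7]],[[-0.72,-0.33,0.2],[0,0,0.8]],[[-0.82,-0.38,0.23],[0,0,0.9]],[[-0.9,-0.42,0.25],[0,0,0.95]],[[-0.94,-0.44,0.26],[0,0,0.98]]], "jaw": 40, "grip_force": 30}}

```text
time_s: 0.93
position: [0.4266, 0.2685, 0.1522]
tool_rot: [[-0.377, 0.926, -0.001], [0.926, 0.377, -0.001], [-0.0, -0.002, -1.0]]
ft_force: [-0.0, 0.4, 0.5]
grip_width: 0.0402
gripper_force: 0.0
```

```bash
python3 go.py .470 .217 .04 4.8
```

```text
t 0.93 p [0.4266 0.2685 0.1522] az 22.1 w 0.0402 pad 0.0 F [-0.   0.4  0.5] q6 -3.0
shift [-0.213  0.07   0.374] turn [-0.002  0.001  0.385]
```

{"fn": "step_arm", "kwargs": {"targets": [[[-0.04,0.01,0.06],[0,0,0.08]],[[-0.1,0.03,0.12],[0,0,0.2]],[[-0.16,0.05,0.18],[0,0,0.3]],[[-0.2,0.065,0.24],[0,0,0.36]],[[-0.213,0.07,0.3],[0,0,0.385]],[[-0.213,0.07,0.34],[0,0,0.385]],[[-0.213,0.07,0.37],[0,0,0.385]],[[-0.213,0.07,0.374],[0,0,0.385]],[[-0.213,0.07,0.374],[0,0,0.385]]]}}

```text
time_s: 1.68
position: [0.4688, 0.2201, 0.041]
tool_rot: [[-0.089, 0.996, -0.001], [0.996, 0.089, -0.0], [-0.0, -0.001, -1.0]]
ft_force: [0.5, 0.1, -0.6]
grip_width: 0.04
gripper_force: 0.0
```

```bash
python3 go.py .470 .217 .003 4.8
python3 - <<'E'
from h import *
c=[]
for n,(x0,x1,y0,y1) in(('top',(200,300,160,250)),('side',(235,335,130,220))):
    im=get_image(n); c.append(cv2.resize(im['img'][y0:y1,x0:x1],(400,360)))
cv2.imwrite('pics/a1.png',np.hstack(c)[...,::-1])
E
```

```text
t 1.68 p [0.4688 0.2201 0.041 ] az 5.1 w 0.04 pad 0.0 F [ 0.5  0.1 -0.6] q6 7.0
shift [-0.011  0.003  0.127] turn [-0.001  0.     0.007]
```

View pics/a1.png

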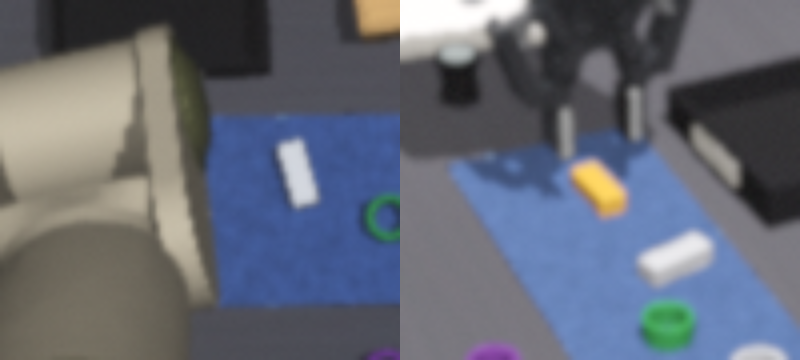

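The picture shows the fingers straddling the gold bar (right half, 600,190), with clear mat on both sides. I'll descend, close and lift.

{"fn": "step_arm", "kwargs": {"targets": [[[-0.005,0.002,0.03],[0,0,0]],[[-0.01,0.003,0.06],[0,0,0]],[[-0.01,0.003,0.09],[0,0,0]],[[-0.01,0.003,0.115],[0,0,0]],[[-0.01,0.003,0.127],[0,0,0]],[[-0.01,0.003,0.127],[0,0,0]]]}}

```text
time_s: 2.28
position: [0.4696, 0.2169, 0.0019]
tool_rot: [[-0.089, 0.996, -0.002], [0.996, 0.089, -0.0], [-0.0, -0.002, -1.0]]
ft_force: [-0.2, 0.4, 0.0]
grip_width: 0.0399
gripper_force: 0.0
```

{"fn": "step_arm", "kwargs": {"targets": [[[0,0,0],[0,0,0]],[[0,0,0],[0,0,0]],[[0,0,0],[0,0,0]],[[0,0,0],[0,0,0]],[[0,0,0],[0,0,0]],[[0,0,0],[0,0,0]]], "jaw": 0, "grip_force": 30}}

```text
time_s: 2.78
position: [0.4703, 0.2171, 0.0033]
tool_rot: [[-0.089, 0.996, 0.001], [0.996, 0.089, 0.0], [0.0, 0.001, -1.0]]
ft_force: [-0.7, -0.5, 2.0]
grip_width: 0.0171
gripper_force: 31.1
```

```bash
python3 go.py .6428 .0105 .07 4.8
```

```text
t 2.78 p [0.4703 0.2171 0.0033] az 5.1 w 0.0171 pad 31.1 F [-0.7 -0.5  2. ] q6 7.0
shift [-0.737  0.512 -0.222] turn [ 0.001 -0.     0.007]
```

{"fn": "step_arm", "kwargs": {"targets": [[[0,0,-0.02],[0,0,0]],[[0,0,-0.06],[0,0,0]],[[0,0,-0.11],[0,0,0]],[[0,0,-0.16],[0,0,0]],[[0,0,-0.2],[0,0,0]],[[0,0,-0.22],[0,0,0]],[[0,0,-0.23],[0,0,0]]]}}

```text
time_s: 3.37
position: [0.4703, 0.2171, 0.0729]
tool_rot: [[-0.089, 0.996, 0.001], [0.996, 0.089, 0.0], [0.0, 0.001, -1.0]]
ft_force: [0.1, 0.2, -2.2]
grip_width: 0.0172
gripper_force: 30.7
```

```bash
python3 go.py .6384 .0422 .07 7.9
```

```text
t 3.37 p [0.4703 0.2171 0.0729] az 5.1 w 0.0172 pad 30.7 F [ 0.1  0.2 -2.2] q6 7.0
shift [-0.631  0.506  0.01 ] turn [ 0.002 -0.    -0.062]
```

{"fn": "step_arm", "kwargs": {"targets": [[[-0.02,0.02,0],[0,0,0]],[[-0.07,0.06,0],[0,0,-0.01]],[[-0.15,0.12,0],[0,0,-0.02]],[[-0.24,0.19,0],[0,0,-0.03]],[[-0.33,0.26,0],[0,0,-0.04]],[[-0.42,0.34,0],[0,0,-0.05]],[[-0.51,0.41,0],[0,0,-0.06]],[[-0.58,0.465,0],[0,0,-0.06]],[[-0.62,0.495,0],[0,0,-0.06]],[[-0.631,0.506,0],[0,0,-0.06]]]}}

```text
time_s: 4.2
position: [0.6394, 0.0391, 0.0706]
tool_rot: [[-0.133, 0.991, -0.001], [0.991, 0.133, -0.0], [-0.0, -0.001, -1.0]]
ft_force: [-0.4, -0.1, -1.7]
grip_width: 0.0169
gripper_force: 30.7
```

{"fn": "step_arm", "kwargs": {"targets": [[[0,0,0],[0,0,0]],[[0,0,0],[0,0,0]]]}}

```text
time_s: 4.37
position: [0.6374, 0.0424, 0.0713]
tool_rot: [[-0.136, 0.991, -0.002], [0.991, 0.136, 0.0], [0.001, -0.002, -1.0]]
ft_force: [-0.0, 0.2, -2.3]
grip_width: 0.017
gripper_force: 30.7
```

```bash
python3 go.py .6384 .0422 .0055 7.9;  python3 - <<'E'
from h import *
c=[]
for n,(x0,x1,y0,y1) in(('top',(270,370,100,190)),('side',(330,430,150,240))):
    im=get_image(n); c.append(cv2.resize(im['img'][y0:y1,x0:x1],(400,360)))
cv2.imwrite('pics/a2.png',np.hstack(c)[...,::-1])
E
```

```text
t 4.37 p [0.6374 0.0424 0.0713] az 7.8 w 0.017 pad 30.7 F [-0.   0.2 -2.3] q6 -15.0
shift [-0.001  0.004  0.219] turn [-0.002 -0.001 -0.002]
```

View pics/a2.png

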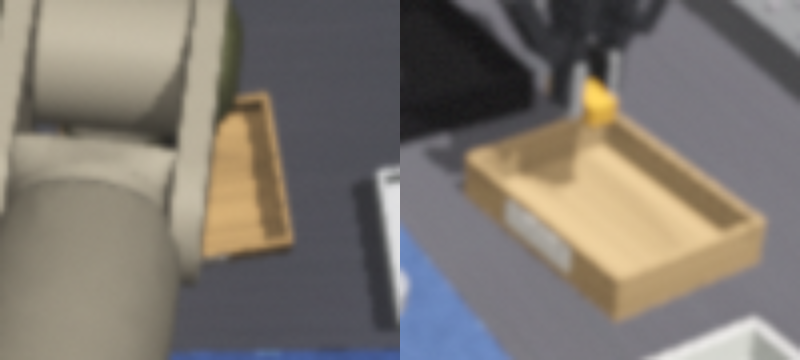

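The picture shows the gold bar held level over the far half of the wooden tray (600,105 in the crop). I'll lower it and release.

{"fn": "step_arm", "kwargs": {"targets": [[[0,0,0.03],[0,0,0]],[[0,0,0.07],[0,0,0]],[[0,0,0.11],[0,0,0]],[[0,0,0.15],[0,0,0]],[[0,0,0.18],[0,0,0]],[[0,0,0.2],[0,0,0]],[[0,0,0.21],[0,0,0]],[[0,0,0.217],[0,0,0]],[[0,0,0.217],[0,0,0]],[[0,0,0.217],[0,0,0]]]}}

```text
time_s: 5.3
position: [0.6384, 0.0419, 0.0073]
tool_rot: [[-0.136, 0.991, 0.001], [0.991, 0.136, -0.0], [-0.0, 0.001, -1.0]]
ft_force: [0.3, 0.4, -1.6]
grip_width: 0.0172
gripper_force: 30.7
```

{"fn": "step_arm", "kwargs": {"targets": [[[0,0,0],[0,0,0]],[[0,0,0],[0,0,0]],[[0,0,0],[0,0,0]],[[0,0,-0.01],[0,0,0]],[[0,0,-0.03],[0,0,0]],[[0,0,-0.07],[0,0,0]],[[0,0,-0.12],[0,0,0]],[[0,0,-0.17],[0,0,0]],[[0,0,-0.22],[0,0,0]],[[0,0,-0.25],[0,0,0]]], "jaw": 36}}

```text
time_s: 6.13
position: [0.6389, 0.042, 0.0849]
tool_rot: [[-0.136, 0.991, 0.003], [0.991, 0.136, -0.0], [-0.001, 0.003, -1.0]]
ft_force: [-0.1, -0.5, 0.0]
grip_width: 0.0359
gripper_force: 0.0
```

```bash
python3 go.py .4705 -.2385 .06 5
```

```text
t 6.13 p [0.6389 0.042  0.0849] az 7.8 w 0.0359 pad 0.0 F [-0.1 -0.5  0. ] q6 -15.0
shift [-0.85  -0.683  0.081] turn [0.004 0.001 0.062]
```

{"fn": "step_arm", "kwargs": {"targets": [[[-0.04,-0.03,0],[0,0,0.01]],[[-0.12,-0.1,0],[0,0,0.02]],[[-0.22,-0.18,0],[0,0,0.03]],[[-0.32,-0.26,0],[0,0,0.04]],[[-0.43,-0.34,0],[0,0,0.05]],[[-0.53,-0.43,0],[0,0,0.06]],[[-0.64,-0.51,0],[0,0,0.06]],[[-0.74,-0.6,0.02],[0,0,0.06]],[[-0.82,-0.66,0.05],[0,0,0.06]],[[-0.85,-0.683,0.08],[0,0,0.06]]], "jaw": 50}}

```text
time_s: 6.97
position: [0.4683, -0.2418, 0.0585]
tool_rot: [[-0.085, 0.996, 0.001], [0.996, 0.085, -0.002], [-0.002, 0.001, -1.0]]
ft_force: [1.1, -0.9, 0.7]
grip_width: 0.0502
gripper_force: 0.0
```

{"fn": "step_arm", "kwargs": {"targets": [[[0,0,0],[0,0,0]],[[0,0,0],[0,0,0]],[[0,0,0],[0,0,0]]]}}

```text
time_s: 7.22
position: [0.4705, -0.2374, 0.0583]
tool_rot: [[-0.09, 0.996, 0.0], [0.996, 0.09, -0.0], [-0.0, 0.0, -1.0]]
ft_force: [1.1, 0.3, -0.0]
grip_width: 0.0499
gripper_force: 0.0
```

```bash
python3 go.py .4705 -.2385 .003 5
```

```text
t 7.22 p [ 0.4705 -0.2374  0.0583] az 5.2 w 0.0499 pad 0.0 F [ 1.1  0.3 -0. ] q6 -45.0
shift [-0.003 -0.     0.184] turn [0.001 0.    0.004]
```

{"fn": "step_arm", "kwargs": {"targets": [[[0,0,0.04],[0,0,0]],[[0,0,0.08],[0,0,0]],[[0,0,0.12],[0,0,0]],[[0,0,0.15],[0,0,0]],[[0,0,0.17],[0,0,0]],[[0,0,0.182],[0,0,0]],[[0,0,0.182],[0,0,0]]]}}

```text
time_s: 7.8
position: [0.4699, -0.238, 0.003]
tool_rot: [[-0.09, 0.996, -0.0], [0.996, 0.09, 0.0], [0.0, -0.0, -1.0]]
ft_force: [-0.6, -0.4, -0.1]
grip_width: 0.05
gripper_force: 0.0
```

{"fn": "step_arm", "kwargs": {"targets": [[[0,0,0],[0,0,0]],[[0,0,0],[0,0,0]],[[0,0,0],[0,0,0]],[[0,0,0],[0,0,0]],[[0,0,0],[0,0,0]],[[0,0,0],[0,0,0]]], "jaw": 0, "grip_force": 30}}

```text
time_s: 8.3
position: [0.4701, -0.2386, 0.004]
tool_rot: [[-0.089, 0.996, 0.001], [0.996, 0.089, -0.001], [-0.001, 0.001, -1.0]]
ft_force: [0.2, 2.7, 6.8]
grip_width: 0.03
gripper_force: 30.2
```

{"fn": "step_arm", "kwargs": {"targets": [[[0,0,-0.02],[0,0,0]],[[0,0,-0.06],[0,0,0]],[[0,0,-0.11],[0,0,0]],[[0,0,-0.16],[0,0,0]],[[0,0,-0.2],[0,0,0]],[[0,0,-0.22],[0,0,0]],[[0,0,-0.23],[0,0,0]],[[0,0,-0.23],[0,0,0]]]}}

```text
time_s: 8.97
position: [0.4697, -0.2385, 0.0726]
tool_rot: [[-0.089, 0.996, 0.0], [0.996, 0.089, -0.0], [-0.0, 0.0, -1.0]]
ft_force: [-0.0, 0.1, -0.9]
grip_width: 0.03
gripper_force: 29.9
```

```bash
python3 go.py .6473 -.0222 .073 7.9
```

```text
t 8.97 p [ 0.4697 -0.2385  0.0726] az 5.1 w 0.03 pad 29.9 F [-0.   0.1 -0.9] q6 -45.0
shift [ 0.666  0.654 -0.001] turn [ 0.     0.001 -0.062]
```

{"fn": "step_arm", "kwargs": {"targets": [[[0.02,0.02,0],[0,0,0]],[[0.07,0.07,0],[0,0,-0.01]],[[0.15,0.15,0],[0,0,-0.02]],[[0.24,0.24,0],[0,0,-0.03]],[[0.33,0.33,0],[0,0,-0.04]],[[0.43,0.42,0],[0,0,-0.05]],[[0.53,0.52,0],[0,0,-0.06]],[[0.61,0.6,0],[0,0,-0.06]],[[0.655,0.64,0],[0,0,-0.06]],[[0.666,0.654,0],[0,0,-0.06]]]}}

```text
time_s: 9.8
position: [0.6484, -0.0183, 0.0709]
tool_rot: [[-0.139, 0.99, -0.001], [0.99, 0.139, 0.001], [0.001, -0.001, -1.0]]
ft_force: [-0.1, -0.5, -0.5]
grip_width: 0.0298
gripper_force: 30.0
```

{"fn": "step_arm", "kwargs": {"targets": [[[0,0,0],[0,0,0]],[[0,0,0],[0,0,0]]]}}

```text
time_s: 9.97
position: [0.6468, -0.0223, 0.0715]
tool_rot: [[-0.136, 0.991, -0.002], [0.991, 0.136, 0.0], [0.0, -0.002, -1.0]]
ft_force: [-0.4, 0.9, -1.1]
grip_width: 0.03
gripper_force: 30.0
```

```bash
python3 go.py .6473 -.0222 .007 7.9;  python3 - <<'E'
from h import *
im=get_image('side'); cv2.imwrite('pics/a3.png',cv2.resize(im['img'][140:250,330:450],None,fx=5,fy=5)[...,::-1])
E
```

```text
t 9.97 p [ 0.6468 -0.0223  0.0715] az 7.8 w 0.03 pad 30.0 F [-0.4  0.9 -1.1] q6 -20.0
shift [-0.     0.002  0.215] turn [-0.002 -0.    -0.002]
```

View pics/a3.png

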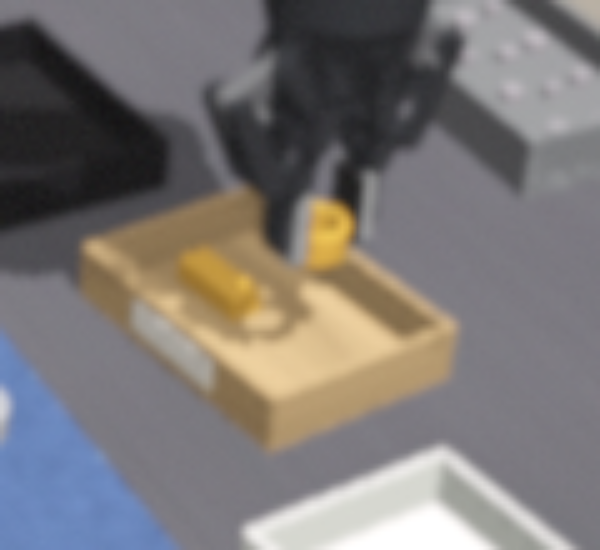

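The bar lies flat in the tray (220,280). The held ring appears upright: its top ellipse is centred near (340,222) and its bottom edge is near y=270, which fits a level tube. I'll lower it to the floor.

{"fn": "step_arm", "kwargs": {"targets": [[[0,0,0.03],[0,0,0]],[[0,0,0.07],[0,0,0]],[[0,0,0.11],[0,0,0]],[[0,0,0.15],[0,0,0]],[[0,0,0.18],[0,0,0]],[[0,0,0.2],[0,0,0]],[[0,0,0.207],[0,0,0]],[[0,0,0.213],[0,0,0]],[[0,0,0.213],[0,0,0]],[[0,0,0.213],[0,0,0]]]}}

```text
time_s: 10.85
position: [0.6477, -0.0221, 0.0089]
tool_rot: [[-0.136, 0.991, 0.001], [0.991, 0.136, -0.0], [-0.0, 0.001, -1.0]]
ft_force: [0.2, -0.5, -1.4]
grip_width: 0.0299
gripper_force: 30.0
```

{"fn": "step_arm", "kwargs": {"targets": [[[0,0,0],[0,0,0]],[[0,0,0],[0,0,0]],[[0,0,0],[0,0,0]],[[0,0,-0.01],[0,0,0]],[[0,0,-0.03],[0,0,0]],[[0,0,-0.07],[0,0,0]],[[0,0,-0.12],[0,0,0]],[[0,0,-0.17],[0,0,0]],[[0,0,-0.22],[0,0,0]],[[0,0,-0.25],[0,0,0]]], "jaw": 48}}

```text
time_s: 11.68
position: [0.6481, -0.0221, 0.0864]
tool_rot: [[-0.136, 0.991, 0.003], [0.991, 0.136, -0.001], [-0.001, 0.003, -1.0]]
ft_force: [-0.3, -0.7, -0.4]
grip_width: 0.0479
gripper_force: 0.0
```

```bash
python3 go.py .438 -.121 .06 5
```

```text
t 11.68 p [ 0.6481 -0.0221  0.0864] az 7.8 w 0.0479 pad 0.0 F [-0.3 -0.7 -0.4] q6 -20.0
shift [-0.231 -0.739  0.086] turn [0.004 0.001 0.062]
```

{"fn": "step_arm", "kwargs": {"targets": [[[-0.01,-0.04,0],[0,0,0.01]],[[-0.04,-0.12,0],[0,0,0.02]],[[-0.07,-0.22,0],[0,0,0.03]],[[-0.1,-0.33,0],[0,0,0.04]],[[-0.14,-0.44,0],[0,0,0.05]],[[-0.17,-0.55,0.01],[0,0,0.06]],[[-0.2,-0.65,0.03],[0,0,0.06]],[[-0.225,-0.72,0.06],[0,0,0.06]],[[-0.231,-0.739,0.086],[0,0,0.06]],[[-0.231,-0.739,0.086],[0,0,0.06]]]}}

```text
time_s: 12.52
position: [0.4356, -0.1211, 0.0573]
tool_rot: [[-0.087, 0.996, -0.002], [0.996, 0.087, 0.001], [0.001, -0.002, -1.0]]
ft_force: [-0.2, 0.2, -0.0]
grip_width: 0.0479
gripper_force: 0.0
```

{"fn": "step_arm", "kwargs": {"targets": [[[0,0,0],[0,0,0]],[[0,0,0],[0,0,0]]]}}

```text
time_s: 12.68
position: [0.4381, -0.1208, 0.0583]
tool_rot: [[-0.089, 0.996, 0.001], [0.996, 0.089, -0.001], [-0.001, 0.001, -1.0]]
ft_force: [-0.1, -0.1, 0.4]
grip_width: 0.0482
gripper_force: 0.0
```

```bash
python3 go.py .438 -.121 .002 5
```

```text
t 12.68 p [ 0.4381 -0.1208  0.0583] az 5.1 w 0.0482 pad 0.0 F [-0.1 -0.1  0.4] q6 -36.0
shift [-0.    -0.001  0.188] turn [0.002 0.001 0.003]
```

{"fn": "step_arm", "kwargs": {"targets": [[[0,0,0.04],[0,0,0]],[[0,0,0.08],[0,0,0]],[[0,0,0.12],[0,0,0]],[[0,0,0.15],[0,0,0]],[[0,0,0.172],[0,0,0]],[[0,0,0.184],[0,0,0]],[[0,0,0.184],[0,0,0]],[[0,0,0.184],[0,0,0]]]}}

```text
time_s: 13.35
position: [0.4375, -0.1207, 0.0027]
tool_rot: [[-0.089, 0.996, 0.0], [0.996, 0.089, -0.0], [-0.0, 0.0, -1.0]]
ft_force: [-0.6, -0.3, 0.6]
grip_width: 0.0483
gripper_force: 0.0
```

{"fn": "step_arm", "kwargs": {"targets": [[[0,0,0],[0,0,0]],[[0,0,0],[0,0,0]],[[0,0,0],[0,0,0]],[[0,0,0],[0,0,0]],[[0,0,0],[0,0,0]],[[0,0,0],[0,0,0]]], "jaw": 0, "grip_force": 25}}

```text
time_s: 13.85
position: [0.4375, -0.1209, 0.003]
tool_rot: [[-0.089, 0.996, 0.001], [0.996, 0.089, -0.001], [-0.001, 0.001, -1.0]]
ft_force: [-0.9, 1.0, 6.5]
grip_width: 0.0265
gripper_force: 24.5
```

{"fn": "step_arm", "kwargs": {"targets": [[[0,0,-0.02],[0,0,0]],[[0,0,-0.05],[0,0,0]],[[0,0,-0.1],[0,0,0]],[[0,0,-0.15],[0,0,0]],[[0,0,-0.2],[0,0,0]],[[0,0,-0.22],[0,0,0]],[[0,0,-0.23],[0,0,0]],[[0,0,-0.23],[0,0,0]]]}}

```text
time_s: 14.52
position: [0.4372, -0.1208, 0.0717]
tool_rot: [[-0.089, 0.996, 0.001], [0.996, 0.089, -0.0], [-0.0, 0.001, -1.0]]
ft_force: [-0.2, 0.7, 0.3]
grip_width: 0.0263
gripper_force: 24.8
```

```bash
python3 go.py .6055 -.2144 .073 6.9
```

```text
t 14.52 p [ 0.4372 -0.1208  0.0717] az 5.1 w 0.0263 pad 24.8 F [-0.2  0.7  0.3] q6 -36.0
shift [-0.361  0.531 -0.004] turn [ 0.001  0.001 -0.04 ]
```

{"fn": "step_arm", "kwargs": {"targets": [[[-0.02,0.02,0],[0,0,0]],[[-0.05,0.07,0],[0,0,-0.01]],[[-0.1,0.14,0],[0,0,-0.02]],[[-0.15,0.22,0],[0,0,-0.03]],[[-0.2,0.3,0],[0,0,-0.04]],[[-0.26,0.38,0],[0,0,-0.04]],[[-0.31,0.45,0],[0,0,-0.04]],[[-0.345,0.505,0],[0,0,-0.04]],[[-0.36,0.527,0],[0,0,-0.04]],[[-0.361,0.531,0],[0,0,-0.04]]]}}

```text
time_s: 15.35
position: [0.6065, -0.2155, 0.0697]
tool_rot: [[-0.12, 0.993, -0.001], [0.993, 0.12, 0.001], [0.001, -0.001, -1.0]]
ft_force: [-0.3, 0.3, -0.3]
grip_width: 0.0264
gripper_force: 24.8
```

{"fn": "step_arm", "kwargs": {"targets": [[[0,0,0],[0,0,0]],[[0,0,0],[0,0,0]]]}}

```text
time_s: 15.52
position: [0.6048, -0.2141, 0.0706]
tool_rot: [[-0.12, 0.993, -0.002], [0.993, 0.12, 0.001], [0.001, -0.001, -1.0]]
ft_force: [-0.6, 0.3, -0.2]
grip_width: 0.0263
gripper_force: 24.8
```

```bash
python3 go.py .6055 -.2144 .0058 6.9;  python3 - <<'E'
from h import *
im=get_image('side'); cv2.imwrite('pics/a4.png',cv2.resize(im['img'][160:310,330:480],None,fx=3.8,fy=3.8)[...,::-1])
E
```

```text
t 15.52 p [ 0.6048 -0.2141  0.0706] az 6.9 w 0.0263 pad 24.8 F [-0.6  0.3 -0.2] q6 -37.0
shift [-0.001  0.002  0.216] turn [-0.002 -0.001  0.   ]
```

View pics/a4.png

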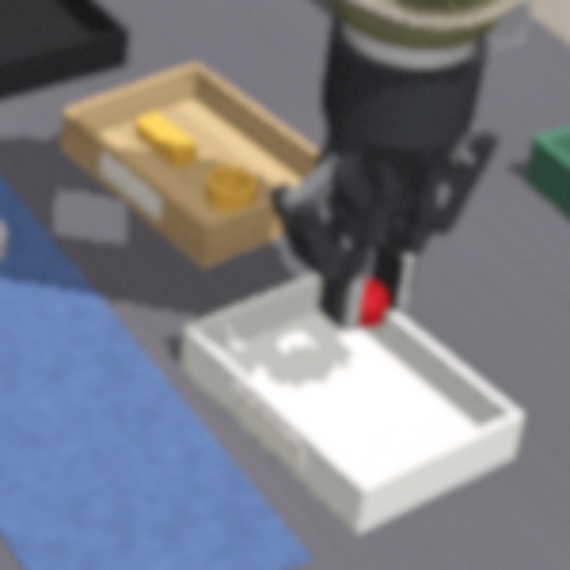

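Bar (165,138) and ring (230,188) both lie flat in the wooden tray. The garnet is held over the white tray (375,302), so I'll lower and release it.

{"fn": "step_arm", "kwargs": {"targets": [[[0,0,0.03],[0,0,0]],[[0,0,0.07],[0,0,0]],[[0,0,0.11],[0,0,0]],[[0,0,0.15],[0,0,0]],[[0,0,0.18],[0,0,0]],[[0,0,0.2],[0,0,0]],[[0,0,0.208],[0,0,0]],[[0,0,0.214],[0,0,0]],[[0,0,0.214],[0,0,0]],[[0,0,0.214],[0,0,0]]]}}

```text
time_s: 16.4
position: [0.6057, -0.2146, 0.0077]
tool_rot: [[-0.12, 0.993, 0.001], [0.993, 0.12, -0.0], [-0.001, 0.001, -1.0]]
ft_force: [-0.2, 0.0, -0.8]
grip_width: 0.0264
gripper_force: 24.8
```

{"fn": "step_arm", "kwargs": {"targets": [[[0,0,0],[0,0,0]],[[0,0,0],[0,0,0]],[[0,0,0],[0,0,0]],[[0,0,-0.01],[0,0,0]],[[0,0,-0.03],[0,0,0]],[[0,0,-0.07],[0,0,0]],[[0,0,-0.12],[0,0,0]],[[0,0,-0.17],[0,0,0]],[[0,0,-0.22],[0,0,0]],[[0,0,-0.25],[0,0,0]]], "jaw": 48}}

```text
time_s: 17.23
position: [0.6061, -0.2148, 0.0852]
tool_rot: [[-0.12, 0.993, 0.003], [0.993, 0.12, -0.002], [-0.002, 0.003, -1.0]]
ft_force: [0.3, -0.1, -0.0]
grip_width: 0.048
gripper_force: 0.0
```

```bash
python3 go.py .482 -.005 .06 5
```

```text
t 17.23 p [ 0.6061 -0.2148  0.0852] az 6.9 w 0.048 pad 0.0 F [ 0.3 -0.1 -0. ] q6 -37.0
shift [ 0.744 -0.327  0.081] turn [0.003 0.003 0.042]
```

Next is the silver ring. On the way I'll check the whole scene from the side view before carrying it to the black tray.

{"fn": "step_arm", "kwargs": {"targets": [[[0.04,-0.02,0],[0,0,0.01]],[[0.12,-0.05,0],[0,0,0.02]],[[0.22,-0.1,0],[0,0,0.03]],[[0.33,-0.15,0],[0,0,0.04]],[[0.44,-0.2,0],[0,0,0.04]],[[0.55,-0.24,0.01],[0,0,0.04]],[[0.65,-0.29,0.03],[0,0,0.04]],[[0.72,-0.32,0.06],[0,0,0.04]],[[0.744,-0.327,0.08],[0,0,0.04]],[[0.744,-0.327,0.08],[0,0,0.04]]]}}

```text
time_s: 18.07
position: [0.4804, -0.0034, 0.0579]
tool_rot: [[-0.091, 0.996, -0.001], [0.996, 0.091, 0.0], [0.001, -0.001, -1.0]]
ft_force: [0.7, -1.0, -0.1]
grip_width: 0.0482
gripper_force: 0.0
```

{"fn": "step_arm", "kwargs": {"targets": [[[0,0,0],[0,0,0]],[[0,0,0],[0,0,0]]]}}

```text
time_s: 18.23
position: [0.4825, -0.0058, 0.0587]
tool_rot: [[-0.088, 0.996, 0.002], [0.996, 0.088, -0.001], [-0.001, 0.002, -1.0]]
ft_force: [-0.3, -0.0, 0.0]
grip_width: 0.048
gripper_force: 0.0
```

```bash
python3 go.py .482 -.005 .003 5;  python3 - <<'E'
from h import *
im=get_image('side'); cv2.imwrite('pics/a5.png',cv2.resize(im['img'][130:310,240:480],None,fx=3.3,fy=3.3)[...,::-1])
E
```

```text
t 18.23 p [ 0.4825 -0.0058  0.0587] az 5.0 w 0.048 pad 0.0 F [-0.3 -0.   0. ] q6 -20.0
shift [ 0.003 -0.002  0.186] turn [0.002 0.001 0.001]
```

View pics/a5.png

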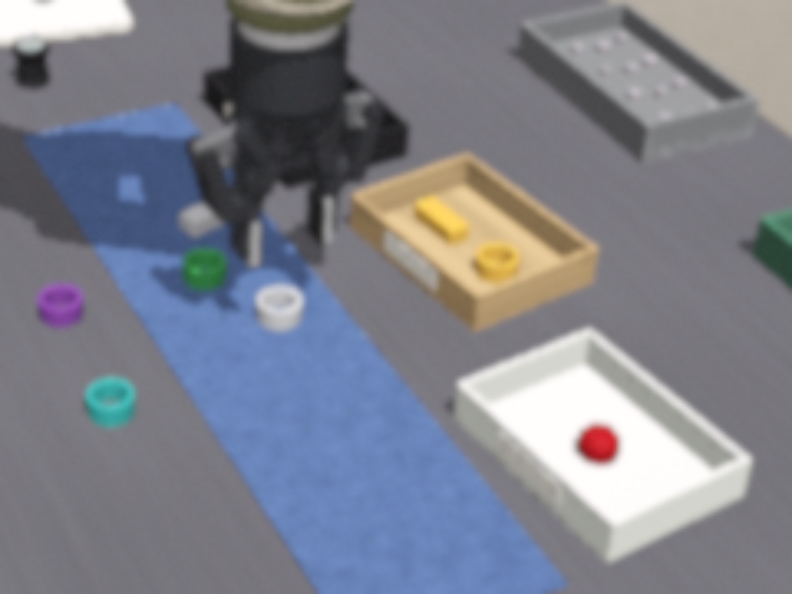

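The garnet (598,443) sits in the white tray, and both gold pieces are flat in the wooden tray. The fingers stand over the white ring (280,305) and clear of the green one (205,268).

{"fn": "step_arm", "kwargs": {"targets": [[[0,0,0.04],[0,0,0]],[[0,0,0.08],[0,0,0]],[[0,0,0.12],[0,0,0]],[[0,0,0.15],[0,0,0]],[[0,0,0.172],[0,0,0]],[[0,0,0.184],[0,0,0]],[[0,0,0.184],[0,0,0]],[[0,0,0.184],[0,0,0]]]}}

```text
time_s: 18.95
position: [0.4815, -0.0049, 0.0032]
tool_rot: [[-0.089, 0.996, 0.0], [0.996, 0.089, -0.0], [-0.0, 0.0, -1.0]]
ft_force: [0.0, -0.4, -0.3]
grip_width: 0.0482
gripper_force: 0.0
```

{"fn": "step_arm", "kwargs": {"targets": [[[0,0,0],[0,0,0]],[[0,0,0],[0,0,0]],[[0,0,0],[0,0,0]],[[0,0,0],[0,0,0]],[[0,0,0],[0,0,0]],[[0,0,0],[0,0,0]]], "jaw": 0, "grip_force": 25}}

```text
time_s: 19.45
position: [0.4816, -0.0047, 0.0036]
tool_rot: [[-0.089, 0.996, 0.001], [0.996, 0.089, -0.0], [-0.001, 0.001, -1.0]]
ft_force: [0.3, -0.7, 6.9]
grip_width: 0.0307
gripper_force: 24.7
```

{"fn": "step_arm", "kwargs": {"targets": [[[0,0,-0.02],[0,0,0]],[[0,0,-0.05],[0,0,0]],[[0,0,-0.1],[0,0,0]],[[0,0,-0.15],[0,0,0]],[[0,0,-0.2],[0,0,0]],[[0,0,-0.22],[0,0,0]],[[0,0,-0.23],[0,0,0]],[[0,0,-0.23],[0,0,0]]]}}

```text
time_s: 20.12
position: [0.4813, -0.0047, 0.0725]
tool_rot: [[-0.089, 0.996, 0.001], [0.996, 0.089, -0.0], [-0.0, 0.001, -1.0]]
ft_force: [0.4, 0.1, -0.4]
grip_width: 0.0306
gripper_force: 25.0
```

```bash
python3 go.py .6085 .184 .073 2.8
```

```text
t 20.12 p [ 0.4813 -0.0047  0.0725] az 5.1 w 0.0306 pad 25.0 F [ 0.4  0.1 -0.4] q6 -20.0
shift [ 0.589  0.478 -0.001] turn [0.001 0.    0.051]
```

{"fn": "step_arm", "kwargs": {"targets": [[[0.02,0.02,0],[0,0,0]],[[0.07,0.06,0],[0,0,0.01]],[[0.14,0.11,0],[0,0,0.02]],[[0.23,0.18,0],[0,0,0.03]],[[0.32,0.26,0],[0,0,0.04]],[[0.41,0.33,0],[0,0,0.05]],[[0.49,0.4,0],[0,0,0.05]],[[0.55,0.45,0],[0,0,0.05]],[[0.58,0.472,0],[0,0,0.05]],[[0.589,0.478,0],[0,0,0.05]]]}}

```text
time_s: 20.95
position: [0.6087, 0.1864, 0.0705]
tool_rot: [[-0.052, 0.999, -0.001], [0.999, 0.052, 0.0], [0.0, -0.001, -1.0]]
ft_force: [-0.3, -0.4, -0.4]
grip_width: 0.0307
gripper_force: 25.0
```

{"fn": "step_arm", "kwargs": {"targets": [[[0,0,0],[0,0,0]],[[0,0,0],[0,0,0]]]}}

```text
time_s: 21.12
position: [0.6078, 0.1838, 0.0713]
tool_rot: [[-0.05, 0.999, -0.002], [0.999, 0.05, -0.0], [-0.0, -0.002, -1.0]]
ft_force: [-0.1, -0.4, -1.0]
grip_width: 0.0308
gripper_force: 25.0
```

```bash
python3 go.py .6085 .184 .0065 2.8;  python3 - <<'E'
from h import *
im=get_image('side'); cv2.imwrite('pics/a6.png',cv2.resize(im['img'][110:210,270:390],None,fx=5,fy=5)[...,::-1])
E
```

```text
t 21.12 p [0.6078 0.1838 0.0713] az 2.8 w 0.0308 pad 25.0 F [-0.1 -0.4 -1. ] q6 3.0
shift [0.001 0.003 0.216] turn [-0.002  0.     0.001]
```

View pics/a6.png

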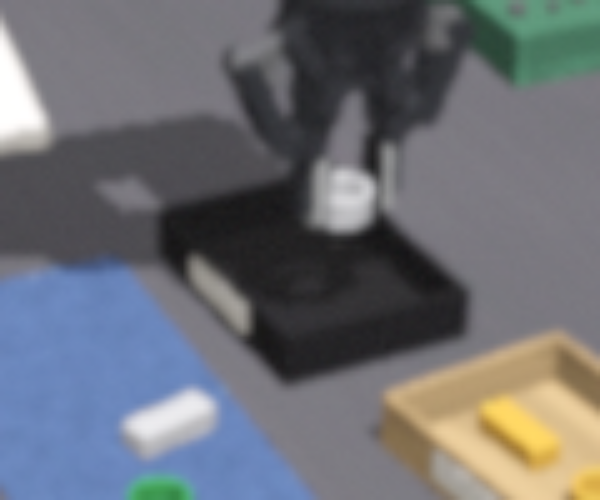

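The silver ring is held level over the black tray (350,200), and the silver bar is untouched on the mat (170,422). I'll lower the ring, release it and go to the bar.

{"fn": "step_arm", "kwargs": {"targets": [[[0,0,0.03],[0,0,0]],[[0,0,0.07],[0,0,0]],[[0,0,0.11],[0,0,0]],[[0,0,0.15],[0,0,0]],[[0,0,0.18],[0,0,0]],[[0,0,0.2],[0,0,0]],[[0,0,0.209],[0,0,0]],[[0,0,0.215],[0,0,0]],[[0,0,0.215],[0,0,0]],[[0,0,0.215],[0,0,0]]]}}

```text
time_s: 22.0
position: [0.6087, 0.1841, 0.008]
tool_rot: [[-0.05, 0.999, 0.001], [0.999, 0.05, 0.0], [0.0, 0.001, -1.0]]
ft_force: [0.2, 0.1, -0.2]
grip_width: 0.0306
gripper_force: 25.0
```

{"fn": "step_arm", "kwargs": {"targets": [[[0,0,0],[0,0,0]],[[0,0,0],[0,0,0]],[[0,0,0],[0,0,0]],[[0,0,-0.01],[0,0,0]],[[0,0,-0.03],[0,0,0]],[[0,0,-0.07],[0,0,0]],[[0,0,-0.12],[0,0,0]],[[0,0,-0.17],[0,0,0]],[[0,0,-0.22],[0,0,0]],[[0,0,-0.25],[0,0,0]]], "jaw": 45}}

```text
time_s: 22.83
position: [0.6091, 0.1842, 0.0854]
tool_rot: [[-0.05, 0.999, 0.003], [0.999, 0.05, 0.0], [0.0, 0.003, -1.0]]
ft_force: [-0.4, 0.0, 0.5]
grip_width: 0.045
gripper_force: 0.0
```

```bash
python3 go.py .4842 .1223 .08 -74.6
```

```text
t 22.83 p [0.6091 0.1842 0.0854] az 2.8 w 0.045 pad 0.0 F [-0.4  0.   0.5] q6 3.0
shift [-0.185 -0.426  0.017] turn [ 0.003 -0.003  1.721]
```

{"fn": "step_arm", "kwargs": {"targets": [[[-0.01,-0.03,0],[0,0,0.06]],[[-0.04,-0.08,0],[0,0,0.16]],[[-0.07,-0.15,0],[0,0,0.28]],[[-0.1,-0.22,0],[0,0,0.4]],[[-0.13,-0.3,0],[0,0,0.52]],[[-0.16,-0.36,0],[0,0,0.64]],[[-0.18,-0.41,0.01],[0,0,0.76]],[[-0.185,-0.426,0.015],[0,0,0.86]],[[-0.185,-0.426,0.015],[0,0,0.94]],[[-0.185,-0.426,0.015],[0,0,0.97]]], "jaw": 40}}

```text
time_s: 23.67
position: [0.4834, 0.1221, 0.0787]
tool_rot: [[0.656, 0.755, 0.001], [0.755, -0.656, 0.0], [0.0, 0.001, -1.0]]
ft_force: [0.6, -0.2, -0.4]
grip_width: 0.0402
gripper_force: 0.0
```

{"fn": "step_arm", "kwargs": {"targets": [[[0,0,0],[0,0,0.07]],[[0,0,0],[0,0,0.18]],[[0,0,0],[0,0,0.3]],[[0,0,0],[0,0,0.42]],[[0,0,0],[0,0,0.54]],[[0,0,0],[0,0,0.65]],[[0,0,0],[0,0,0.73]],[[0,0,0],[0,0,0.75]],[[0,0,0],[0,0,0.75]],[[0,0,0],[0,0,0.75]]]}}

```text
time_s: 24.5
position: [0.4837, 0.1224, 0.0782]
tool_rot: [[0.963, 0.269, 0.0], [0.269, -0.963, 0.0], [0.0, 0.0, -1.0]]
ft_force: [0.2, -0.7, 0.7]
grip_width: 0.04
gripper_force: 0.0
```

```bash
python3 go.py .4842 .1223 .003 -74.6
```

```text
t 24.5 p [0.4837 0.1224 0.0782] az -74.4 w 0.04 pad 0.0 F [ 0.2 -0.7  0.7] q6 75.0
shift [0.002 0.001 0.251] turn [ 0.    -0.     0.004]
```

{"fn": "step_arm", "kwargs": {"targets": [[[0,0,0.04],[0,0,0]],[[0,0,0.09],[0,0,0]],[[0,0,0.14],[0,0,0]],[[0,0,0.18],[0,0,0]],[[0,0,0.21],[0,0,0]],[[0,0,0.235],[0,0,0]],[[0,0,0.248],[0,0,0]],[[0,0,0.25],[0,0,0]],[[0,0,0.25],[0,0,0]]]}}

```text
time_s: 25.25
position: [0.4837, 0.1223, 0.0032]
tool_rot: [[0.964, 0.267, 0.0], [0.267, -0.964, 0.0], [0.0, 0.0, -1.0]]
ft_force: [-0.5, -0.3, -0.8]
grip_width: 0.0403
gripper_force: 0.0
```

{"fn": "step_arm", "kwargs": {"targets": [[[0,0,0],[0,0,0]],[[0,0,0],[0,0,0]],[[0,0,0],[0,0,0]],[[0,0,0],[0,0,0]],[[0,0,0],[0,0,0]],[[0,0,0],[0,0,0]]], "jaw": 0, "grip_force": 30}}

```text
time_s: 25.75
position: [0.4838, 0.1223, 0.0036]
tool_rot: [[0.964, 0.266, 0.001], [0.266, -0.964, 0.0], [0.001, 0.0, -1.0]]
ft_force: [-1.4, 0.0, 5.1]
grip_width: 0.0172
gripper_force: 30.7
```

{"fn": "step_arm", "kwargs": {"targets": [[[0,0,-0.02],[0,0,0]],[[0,0,-0.05],[0,0,0]],[[0,0,-0.1],[0,0,0]],[[0,0,-0.15],[0,0,0]],[[0,0,-0.2],[0,0,0]],[[0,0,-0.22],[0,0,0]],[[0,0,-0.23],[0,0,0]],[[0,0,-0.23],[0,0,0]]]}}

```text
time_s: 26.42
position: [0.4836, 0.1223, 0.0725]
tool_rot: [[0.964, 0.266, 0.001], [0.266, -0.964, -0.0], [0.001, 0.0, -1.0]]
ft_force: [0.0, 0.7, -1.6]
grip_width: 0.0172
gripper_force: 29.9
```

```bash
python3 go.py .607 .249 .073 -87
```

```text
t 26.42 p [0.4836 0.1223 0.0725] az -74.6 w 0.0172 pad 29.9 F [ 0.   0.7 -1.6] q6 75.0
shift [ 0.509 -0.297 -0.001] turn [ 0.    -0.001  0.277]
```

{"fn": "step_arm", "kwargs": {"targets": [[[0.02,-0.01,0],[0,0,0.01]],[[0.06,-0.04,0],[0,0,0.04]],[[0.12,-0.07,0],[0,0,0.08]],[[0.2,-0.12,0],[0,0,0.12]],[[0.28,-0.16,0],[0,0,0.16]],[[0.36,-0.21,0],[0,0,0.2]],[[0.43,-0.25,0],[0,0,0.24]],[[0.48,-0.28,0],[0,0,0.265]],[[0.505,-0.294,0],[0,0,0.277]],[[0.509,-0.297,0],[0,0,0.277]]]}}

```text
time_s: 27.25
position: [0.6075, 0.2502, 0.0703]
tool_rot: [[0.999, 0.052, -0.001], [0.052, -0.999, -0.0], [-0.001, 0.0, -1.0]]
ft_force: [0.2, 0.0, -1.4]
grip_width: 0.0174
gripper_force: 29.9
```

{"fn": "step_arm", "kwargs": {"targets": [[[0,0,0],[0,0,0]],[[0,0,0],[0,0,0]]]}}

```text
time_s: 27.42
position: [0.6064, 0.2486, 0.0713]
tool_rot: [[0.999, 0.052, -0.002], [0.052, -0.999, -0.0], [-0.002, 0.0, -1.0]]
ft_force: [-0.5, -0.3, -0.8]
grip_width: 0.0168
gripper_force: 29.9
```

```bash
python3 go.py .607 .249 .0062 -87;  python3 - <<'E'
from h import *
im=get_image('side'); cv2.imwrite('pics/a7.png',cv2.resize(im['img'][110:210,270:390],None,fx=5,fy=5)[...,::-1])
E
```

```text
t 27.42 p [0.6064 0.2486 0.0713] az -87.0 w 0.0168 pad 29.9 F [-0.5 -0.3 -0.8] q6 99.0
shift [ 0.002 -0.001  0.217] turn [ 0.     0.002 -0.   ]
```

View pics/a7.png

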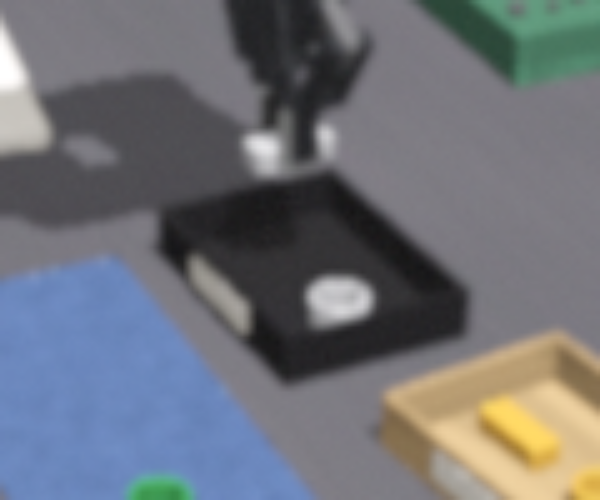

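The silver ring lies flat in the black tray (340,298), and the bar is held level over the free half (290,150). I'll lower it.

{"fn": "step_arm", "kwargs": {"targets": [[[0,0,0.03],[0,0,0]],[[0,0,0.07],[0,0,0]],[[0,0,0.11],[0,0,0]],[[0,0,0.15],[0,0,0]],[[0,0,0.18],[0,0,0]],[[0,0,0.2],[0,0,0]],[[0,0,0.21],[0,0,0]],[[0,0,0.216],[0,0,0]],[[0,0,0.216],[0,0,0]],[[0,0,0.216],[0,0,0]]]}}

```text
time_s: 28.3
position: [0.6072, 0.2489, 0.0076]
tool_rot: [[0.999, 0.052, 0.001], [0.052, -0.999, 0.0], [0.001, -0.0, -1.0]]
ft_force: [0.0, 0.1, -1.0]
grip_width: 0.0172
gripper_force: 29.9
```

{"fn": "step_arm", "kwargs": {"targets": [[[0,0,0],[0,0,0]],[[0,0,0],[0,0,0]],[[0,0,0],[0,0,0]],[[0,0,-0.01],[0,0,0]],[[0,0,-0.03],[0,0,0]],[[0,0,-0.08],[0,0,0]],[[0,0,-0.16],[0,0,0]],[[0,0,-0.26],[0,0,0]],[[0,0,-0.36],[0,0,0]],[[0,0,-0.42],[0,0,0]]], "jaw": 32}}

```text
time_s: 29.13
position: [0.6078, 0.2491, 0.1375]
tool_rot: [[0.999, 0.052, 0.005], [0.052, -0.999, 0.001], [0.005, -0.001, -1.0]]
ft_force: [-0.2, 0.4, 0.8]
grip_width: 0.0318
gripper_force: 0.0
```

{"fn": "step_arm", "kwargs": {"targets": [[[-0.1,-0.03,0],[0,0,0]],[[-0.2,-0.07,0],[0,0,0]],[[-0.3,-0.1,0],[0,0,0]],[[-0.4,-0.14,0],[0,0,0]],[[-0.5,-0.18,0],[0,0,0]],[[-0.6,-0.22,0],[0,0,0]],[[-0.68,-0.26,0],[0,0,0]],[[-0.7,-0.28,0],[0,0,0]],[[-0.7,-0.28,0],[0,0,0]],[[-0.7,-0.28,0],[0,0,0]]]}}

```text
time_s: 29.97
position: [0.3937, 0.322, 0.1338]
tool_rot: [[0.999, 0.053, 0.002], [0.053, -0.999, 0.0], [0.002, -0.0, -1.0]]
ft_force: [0.1, -0.6, 0.3]
grip_width: 0.0321
gripper_force: 0.0
```

```bash
python3 go.py .4 .3 .2 -87;  python3 - <<'E'
from h import *
c=[]
for n,(x0,x1,y0,y1) in(('side',(220,480,110,310)),('top',(160,460,110,240))):
    im=get_image(n); c.append(cv2.resize(im['img'][y0:y1,x0:x1],(780,300) if n=='top' else (780,300)))
    if n=='side':c[0]=cv2.resize(im['img'][110:310,220:480],(390,300))
    else:c[1]=cv2.resize(im['img'][110:240,200:435],(410,300))
cv2.imwrite('pics/a8.png',np.hstack(c)[...,::-1])
E
```

```text
t 29.97 p [0.3937 0.322  0.1338] az -87.0 w 0.0321 pad 0.0 F [ 0.1 -0.6  0.3] q6 113.0
shift [ 0.018  0.074 -0.221] turn [-0.001 -0.002  0.   ]
```

View pics/a8.png

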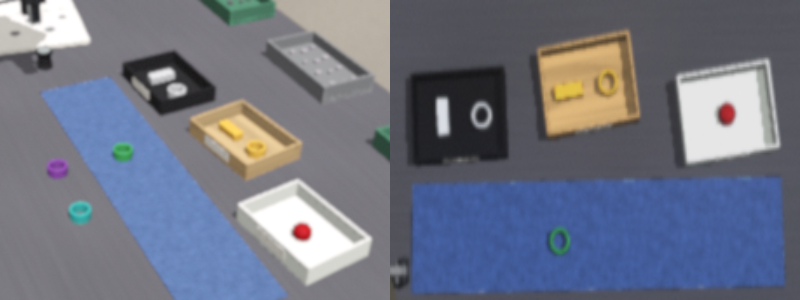

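Both views show all five pieces flat in their trays: silver bar and ring in the black, gold bar and ring in the wooden, garnet in the white. The decoy rings and the loupe are where they were, and the arm is clear.

```bash
python3 -c "
from rig import close_job; print(close_job())"
```

```text
the job is handed in; nothing more can be done
None
```

I sorted all five pieces and handed the job in after about 30 s of robot time. The last pictures show both gold pieces in the wooden tray, both silver in the black and the garnet in the white, all lying flat; the hand-in gave no verdict.

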